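Bring the boom camera out over a sample drawer

TASK

Pull the top drawer of the sample cabinet fully open by its handle, then squeeze the lock button in the grip of the camera boom above it and draw the boom out until its third long scale line (the 150 mm line, counted from the camera head) stands at the front edge of the black collar, so that the camera looks straight down on the front dish. Finish while holding it: keep the grip squeezed and the boom still at that line for the picture, without letting go, and leave the drawer open and everything else on the bench where it stands.

Things in the scene. Friction and masses are not known exactly. Their poses are not given: they have to be found in the camera images.
- cabinet: White bench cabinet, three shallow drawers one above the other, 250 deep x 360 wide x 165 mm high, fixed to the bench. Origin: centre of its underside. Its x points from the drawer fronts to the back (drawers and boom come out along -x), z up, y = z cross x. A camera boom is bolted on its top, axis 110 mm to the -y side of the middle, 250 mm above the bench.
- cabinet_drawer0 (a joint): Top drawer, slide, m: 0 shut, 0.174 fully open against its stop (at least 0.160 counts as fully open). Runs out along the cabinet's -x. Needs about 1 to 2 N, has no spring and stays where it is left. Starts between shut and 30 mm open.
- cabinet_drawer0_handle (a point): Middle of the top drawer's handle: a round steel bar 11 mm thick, 120 mm long along the cabinet's y, its axis 35 mm in front of the drawer front, 38 mm below the cabinet's top, 127 mm above the bench; free from above. Like handles of the lower drawers lie 47 and 94 mm straight below. Axes as the cabinet's; moves with the drawer.
- boom (a joint): Telescoping boom, slide, m: 0 in, 0.2 out along the cabinet's -x; the scale reading at the collar's edge. 0.150 = third long line there (within 4 mm is asked). Starts at 0.005 to 0.08. A sprung pin in a 10 mm rack locks it (2 mm of play) until the lock button is pressed by over 3 mm; then it runs free (0.6 N friction) and a return spring pulls it in with about 2.5 N: it must be held.
- camera_head: Head at the boom's front end: black grip block 40 (x) x 32 (y) x 50 mm high, from 19 mm below to 31 mm above the boom's axis, sides at y = +16 and -16 mm; a round camera 41 mm across hangs 43 mm below it. Origin: on the boom's axis, middle of the block. Axes as the cabinet's. Fingers from above, closing along y, take the block and the button on its -y side together.
- grip (a point): Centre of the grip block, 256 mm above the bench (block top at 281 mm), the point to close the fingers about. Axes as the cabinet's.
- lock_button (a joint): Grey lock button, 24 mm (x) x 28 mm high, standing 8 mm proud of the grip block's -y side, centred 2 mm above the point grip. Slide, m: 0 out (locked), 0.006 fully pressed towards +y (more than 0.004 counts as squeezed). Springs back; about 5 N starts it, about 10 N presses it fully. A 25 N squeeze of the grip is right.
- button_face (a point): Middle of the lock button's outer face, whose outward direction is the cabinet's -y. Moves with the button.
- collar_edge (a point): Top of the front edge of the black collar (36 mm square, at the mouth of the dark outer tube), 268 mm above the bench: the scale on the inner tube is read here. Fixed to the cabinet. From this edge to the back face of the grip block it is 20 mm plus the boom's value.
- third_line (a point): The third long line, on top of the bright 20 mm square inner tube, 190 mm behind the centre of the grip block. Black lines every 10 mm, each fifth one long (full width) and thick: 50, 100, 150, 200 mm; the first long one is nearest the head. Hidden in the outer tube until it is drawn out.
- front_dish (a point): Top centre of the front dish (90 mm across, lidded) on the boom's side in the top drawer, one of six fixed in its insert. With the drawer fully open and the boom at 150 mm it lies straight below the camera.
- jug: Bystander: clear measuring jug, 112 mm across, 140 mm high, with a handle. Origin under its centre.
- sieve: Bystander: round hand sieve lying rim down, 160 mm across, 47 mm high, handle 115 mm long along its -x.
- jar: Bystander: sample jar with a steel cap, 76 mm across, 105 mm high, beside the cabinet on the boom's side.
- wash_bottle: Bystander: white wash bottle, 60 mm across, 190 mm high, in front of the cabinet beyond the drawers' reach.
- beaker: Bystander: glass beaker, 70 mm across, 85 mm high.
- dish_stack: Bystander: stack of three lidded glass dishes, 93 mm across, 45 mm high, standing on the cabinet's top towards its back, on the side away from the boom.
- spoon: Bystander: steel spoon, 180 mm long, lying on the bench.

How it is judged (in metres and radians):
On the way, in this order (a step that is already met when the one before it is completed fails the run):
1. the top drawer is fully open (at least 160 mm) (value of joint cabinet_drawer0 above 0.16 m), for 0.2 s.
2. the lock button is squeezed in the fingers while the boom is still short of the mark (value of joint lock_button above 0.004 m and contact force between camera_head and the fingers above 2 N and value of joint boom below 0.14 m), for 0.05 s.
3. the boom stands at the third long line with the grip squeezed (value of joint lock_button above 0.004 m and contact force between camera_head and the fingers above 2 N and value of joint boom between 0.146 and 0.154 m), for 0.2 s.
At the end, for the whole second after the job is handed in: Boom value 0.146 to 0.154 (third long line within 4 mm of the collar's edge) and still; lock button pressed in by over 4 mm; fingers on the camera head with over 2 N; top drawer at least 160 mm open; camera within 20 mm of straight above the front dish (all of step 3 and velocity of joint boom between -0.01 and 0.01 m/s and value of joint cabinet_drawer0 above 0.16 m and horizontal distance between camera_head and front_dish below 0.02 m); the arm keeps its last pose, push and grip.
It fails at once if a bystander is shifted by more than 30 mm or knocked over (distance of any of jug, sieve, jar, wash_bottle, beaker, dish_stack, spoon from where it was at the start of the episode above 0.03 m or angle between any of jar, wash_bottle, beaker, dish_stack, jug's own z axis and vertical above 0.5 rad).
It also fails if it takes over 48 s, if anything falls off the work surface, if the arm or the gripper's body presses on something with over 40 N, if the wrist force passes 120 N, or if a joint passes its speed limit or range.

ROBOT

A 6-joint arm with a two-finger parallel gripper is mounted at the origin on the work surface. World frame = base frame: x ahead of the robot, y to its left, z up, the work surface at z = 0. Lengths are in mm, angles in rad, forces in N, time in s.
With the tool pointing down it reaches from about 275 to 825 mm from the base axis. Payload 5.2 kg.
Tool frame: the origin (TCP) lies at the very end of the fingers, on their centre line; the grasp point (between the pads) lies 19 mm behind it; z points along the fingers, y is the direction in which the jaws open and shut (so a half turn about z gives the same grasp; the last joint's range is limited). The gripper opens to 93 mm and grips with 3 to 60 N. Pads are 15 mm wide; open, the fingers measure 128 mm over their backs; the gripper's body (75 mm by 188 mm) begins 65 mm behind the grasp point.
Start: joints at [-0.203, 0.259, 1.535, -0, 1.348, -0.203], TCP at [550.005, 0.023, 218.653] pointing down, gripper open.
Joint ranges: [-3.14, 3.14], [-0.91, 2.08], [0.19, 2.58], [-1.22, 4.36], [0.22, 2.71], [-3.12, 3.12]. Speed limits (rad/s): [2.57, 2.57, 3.14, 3.14, 3.14, 3.14].

INTERFACE

Orientations are given as a rotation vector (axis times angle).
In Python, from workcell import bot, capture, regions_of gives the robot as it stands.
- The arm moves only by the tool carry_out, never from a script. Its argument "series" is a list of rows, each a list of 3 entries, a list of its own where there are three numbers: the shift along the tool's x, y, z in cm, then the turn about the tool's z in degrees, then the closure, from -1 (fully open) to 1 (shut). In form: [[[tx, ty, tz], roll, fingers], ...]. A call has 1 to 8 rows; each row shifts and turns the commanded pose from where the row before left it, along the tool's axes as they then stand; what a row does not reach is not made up. A row lasts 1/8 s, in which the tool goes at most 62.5 mm and 10.7 degrees, less where a joint would pass 70% of its speed; a pose out of reach is approached as far as the arm can. A call with a gripper value outside its range is refused whole. The fingers move at their own pace and stop on an object; the grip force is fixed at half the most. Time passes only in rows, so rows that do not move let the fingers close. It gives the time, the measured TCP pose, the force and the opening at its end, in the units of the state.
- bot.read_state(): the state, without advancing time (a new reading comes with each control period).
- capture(name): name is "scene" or "side" or "wrist"; returns a dict with "pixels" (384x512x3 uint8, red, green, blue), "fov_y" (degrees; the focal length in pixels is half the picture's height over the tangent of half this angle, whatever the lens; pixels are square), "cx", "cy" (the principal point, pixels), "camera_from_world" (4x4, takes a point from world to camera coordinates); the wrist camera has in their place "tool_from_camera" (4x4, takes a point from camera to tool coordinates, whose origin is the TCP and whose axes are the flange's). Camera axes: x right, y down, z forward; pixel columns grow to the right and rows downward; lengths in mm; the calibration is good to about 2 mm. The wrist camera is an equidistant fisheye: a pixel r from the principal point sees the ray r / f radians off the axis. A picture is of the moment at which its call begins: read the wrist's pose just before it. There is no depth.
- bot.hand_in(): hands the job in, once; it reports no verdict.
Trained networks look in a picture, given as the dict that the camera call returned (one of the last four; its "shot" number tells which), for a name from the list of things; names that differ only in an ending like _2 or _b are one class to them, and where a whole thing is asked for, a point or a joint stands for the part that bears it (a point fixed in the world has none). Each returns a list of dicts, best first, with "score" (0 to 1); they miss things now and then, are a little off and sometimes report something else, mostly with a low value. They report only what shows in the picture. A call takes as long as a camera call.
- regions_of(picture, query): "mask" (384x512 bool, what is visible of it) and "bbox" ([left, top, right, bottom] in pixels, round what is visible of it).
The state is a dict: "t": time; "q": joint angles; "joint_velocities": joint speeds; "effort": joint torques, N m; "ee_pos": TCP position; "ee_rot": TCP orientation; "wrist_force": force on the tool from outside, world axes, zero at the start; "wrist_torque": the same for the moment, N m; "opening": finger opening in mm.
Only numpy, scipy, OpenCV 4.12 (cv2) and the standard library are available. Lean on these libraries where they do the work, as an engineer would, in place of code of your own. Each camera call takes 0.05 s, during which the arm holds its last target. There are 200 camera calls.

## Working session

There is one attempt and no reset: what is moved stays moved. The work goes in short steps, Python scripts to look and compute and a tool call to move; the robot and the scene stay as the last step left them, time stands still between calls to the robot, and variables do not carry over. Pictures are saved under pics/ and viewed, about 8 in all and at most 12, crops included, and the job is handed in when it is done.

Besides the shell and the picture viewer there is one more tool, called after ">>>" by a JSON object that holds its "name" and its "arguments". carry_out: Moves the arm, as the interface text tells. Its arguments: {"type":"object","properties":{"series":{"type":"array","items":{"type":"array"}}},"required":["series"]}

```bash
mkdir -p pics; cat > h.py <<'E'
import numpy as np, cv2
from scipy.spatial.transform import Rotation as R
from workcell import bot, capture, regions_of
def save(p,n): cv2.imwrite(f'pics/{n}.png',p['pixels'][:,:,::-1])
def f(p): return p['pixels'].shape[0]/2/np.tan(np.radians(p['fov_y'])/2)
def ray(p,u,v):
    T=np.linalg.inv(np.array(p['camera_from_world'])); d=T[:3,:3]@np.array([(u-p['cx'])/f(p),(v-p['cy'])/f(p),1]); return T[:3,3],d
def at_z(p,u,v,z):
    o,d=ray(p,u,v); return o+d*(z-o[2])/d[2]
def proj(p,X):
    c=np.array(p['camera_from_world'])@np.append(X,1); return f(p)*c[0]/c[2]+p['cx'],f(p)*c[1]/c[2]+p['cy']
E
python3 - <<'E'
from h import *
s=capture('scene');d=capture('side')
cv2.imwrite('pics/a.png',cv2.resize(np.vstack([s['pixels'],d['pixels']])[:,:,::-1],None,fx=.78,fy=.78))
save(s,'s');save(d,'d')
for p in (s,d):
  print(np.linalg.inv(np.array(p['camera_from_world']))[:3,3])
  for q in ['cabinet','cabinet_drawer0','cabinet_drawer0_handle','camera_head','lock_button','boom','collar_edge','front_dish','wash_bottle','jar','jug','beaker','dish_stack','sieve']:
    try:
      r=regions_of(p,q)
      for x in r[:1]:
        m=x['mask'];ys,xs=np.nonzero(m);print(q,round(x['score'],2),x['bbox'],xs.mean().round(1),ys.mean().round(1))
    except Exception as e: print(q,e)
E
```

```text
[1427.36769501 -376.57655927  715.70861251]
cabinet 0.86 [292.0, 135.1, 451.0, 242.8] 367.9 184.3
cabinet_drawer0 0.95 [296.0, 156.8, 361.8, 217.2] 331.8 186.2
cabinet_drawer0_handle 0.88 [294.6, 155.4, 363.0, 218.4] 331.9 186.4
camera_head 0.84 [336.6, 148.2, 376.0, 188.3] 350.5 163.3
lock_button 0.6 [343.7, 155.4, 354.3, 169.1] 349.6 162.0
boom 0.74 [337.2, 151.2, 381.2, 184.0] 350.8 163.0
collar_edge 0.67 [297.5, 135.0, 448.8, 244.2] 368.1 184.5
front_dish 0.9 [299.3, 157.1, 361.9, 215.6] 331.2 185.9
wash_bottle 0.67 [218.9, 220.0, 241.2, 279.7] 231.9 250.6
jar 0.64 [361.1, 216.2, 393.0, 262.9] 375.8 239.4
jug 0.68 [150.9, 210.3, 194.0, 276.5] 172.3 241.4
beaker 0.84 [103.0, 239.1, 132.1, 280.2] 117.6 258.5
dish_stack 0.94 [345.2, 137.9, 374.5, 155.6] 360.8 143.6
sieve 0.62 [116.4, 214.7, 154.0, 250.4] 139.8 231.0
[-230.28420184  846.40610273 1081.56369133]
cabinet 0.71 [79.8, 189.8, 262.7, 363.6] 180.8 282.1
cabinet_drawer0 0.77 [172.2, 221.3, 268.3, 278.6] 221.4 245.5
cabinet_drawer0_handle 0.7 [168.2, 222.5, 266.8, 278.9] 219.9 244.9
camera_head 0.79 [160.4, 191.5, 193.0, 223.2] 180.6 206.8
boom 0.66 [359.6, 189.2, 375.3, 194.8] 367.0 192.5
collar_edge 0.55 [82.1, 190.9, 266.1, 368.7] 180.9 282.2
front_dish 0.93 [168.0, 220.0, 263.6, 281.0] 221.9 245.9
wash_bottle 0.65 [234.3, 191.1, 251.6, 208.8] 241.4 199.6
jar 0.4 [171.5, 222.1, 266.8, 279.5] 222.0 246.0
jug 0.89 [269.0, 158.0, 291.2, 203.8] 279.2 181.1
dish_stack 0.78 [170.5, 262.4, 208.0, 303.7] 190.1 282.7
```

View pics/a.png

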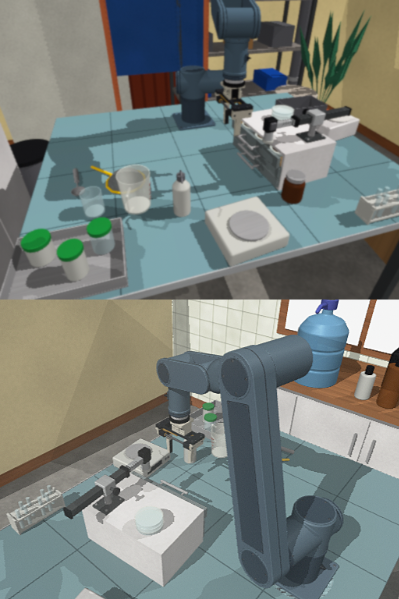

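The combined view shows the cabinet right of the arm at scene (367,184) and side (180,282). The boom and head point left towards the gripper, near scene (350,163). I'll zoom in.

```bash
python3 - <<'E'
import cv2,numpy as np
a=cv2.imread('pics/s.png')[120:260,270:470];b=cv2.imread('pics/d.png')[180:375,70:290]
cv2.imwrite('pics/b.png',np.hstack([cv2.resize(a,(400,280),interpolation=2),cv2.resize(b,(400,354),interpolation=2)[:280]]))
a=cv2.resize(a,(800,560),interpolation=2);cv2.imwrite('pics/b.png',a)
cv2.imwrite('pics/c.png',cv2.resize(b,(660,585),interpolation=2))
E
```

```text
(no output)
```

View pics/b.png

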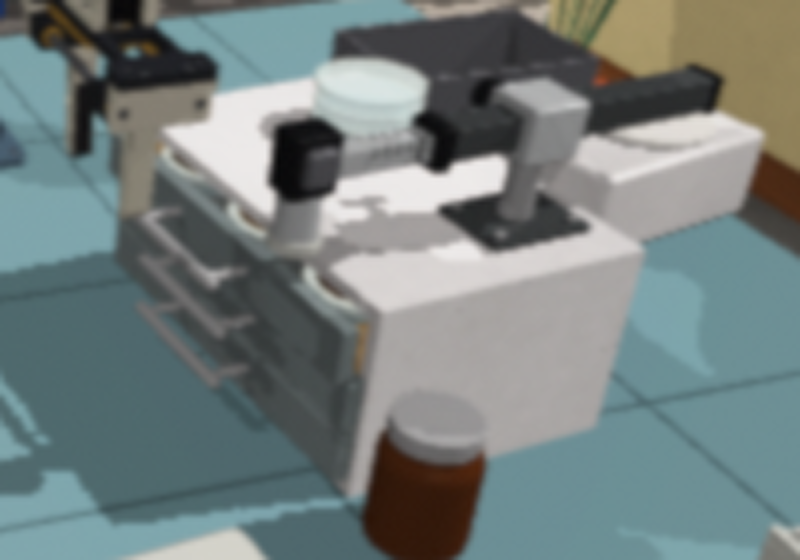

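View pics/c.png

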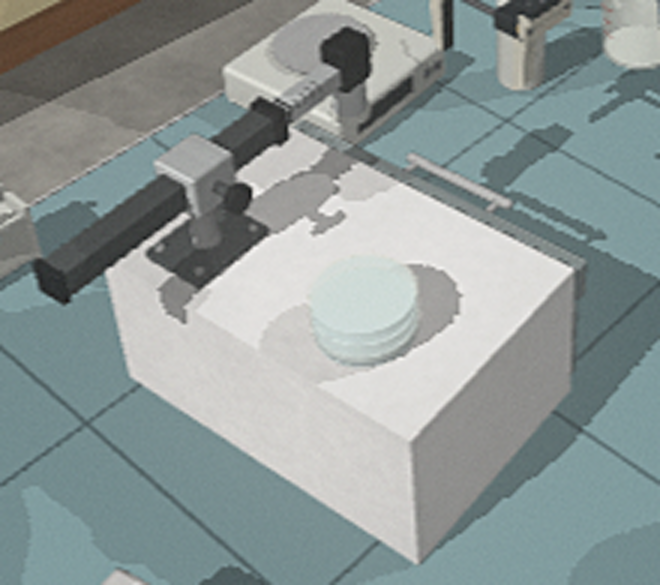

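The scene crop shows the cabinet top corners at scene px (363.8,198), (430,181.2) and (310.8,152), the head at (346,160) and the drawer slightly ajar. The side crop shows top corners at side px (261.7,269.3), (207.3,327.3) and (106,269.3). The handle bar is clear in both. Next I fit the cabinet pose.

```bash
python3 - <<'E'
from h import *
from scipy.optimize import least_squares
s=capture('scene');d=capture('side')
# handle bar ends (scene crop /4, side crop /3)
obs=[(s,363.8,198,(-125,-180,165)),(s,430,181.2,(125,-180,165)),(s,310.8,152,(-125,180,165)),
(d,261.7,269.3,(-125,180,165)),(d,207.3,327.3,(125,180,165)),(d,106,269.3,(125,-180,165)),
(d,207.6,366.5,(125,180,0)),(s,357.5,243.5,(-125,-180,0))]
# free: x,y,yaw, drawer, boom
ho=[(s,270+150/4,120+215/4,60),(s,270+213/4,120+282/4,-60),(d,70+412/3,180+157/3,-60),(d,70+507/3,180+205/3,60)]
# block top centre
bo=[(s,270+308/4,120+125/4),(d,70+346/3,180+36/3)]
def W(c,X):
    a=c[2];return np.array([c[0]+np.cos(a)*X[0]-np.sin(a)*X[1],c[1]+np.sin(a)*X[0]+np.cos(a)*X[1],X[2]])
def res(c):
    r=[]
    for p,u,v,X in obs: r+=list(np.array(proj(p,W(c,X)))-(u,v))
    for p,u,v,y in ho: r+=list(np.array(proj(p,W(c,(-160-c[3],y,127))))-(u,v))
    for p,u,v in bo: r+=list(np.array(proj(p,W(c,(-c[4],-110,281))))-(u,v))
    return np.array(r)
best=min((least_squares(res,[650,0,y,15,200],loss='soft_l1') for y in (0,.8,-.8,1.57,-1.57)),key=lambda r:r.cost)
c=best.x;print(c.round(3),best.cost);print(res(c).reshape(-1,2).round(1))
print('handle',W(c,(-160-c[3],0,127)),'open',W(c,(-334,0,127)),'grip',W(c,(-c[4],-110,256)))
np.save('c.npy',c)
for n,z in(('wash_bottle',95),('jar',52),('jug',70),('beaker',42)):
  for p in (s,):
    r=regions_of(p,n)
    if r: b=r[0]['bbox'];print(n,at_z(p,(b[0]+b[2])/2,(b[1]+b[3])/2,z).round())
st=bot.read_state();print(st)
E
```

```text
[495.986 253.598 -10.882  19.618 152.185] 36.76365315577371
[[ 0.1  0.4]
 [ 2.8 -0.3]
 [-9.7 -4.5]
 [ 1.5 -2. ]
 [-0.8  2.1]
 [-4.7 -1.4]
 [ 1.6  4.2]
 [-2.   1.1]
 [-4.1  1.3]
 [-0.6  2.4]
 [-0.9  2. ]
 [-0.5  1. ]
 [-0.6  0.6]
 [-0.6  0.5]]
handle [516.25733427  75.127964   127.        ] open [533.68102331 -78.26816151 127.        ] grip [622.45846635 114.79997587 256.        ]
wash_bottle [ 704. -230.   95.]
jar [736. 179.  52.]
jug [ 615. -379.   70.]
beaker [ 609. -523.   42.]
{'t': 1.8, 'q': array([-2.02789451e-01,  2.58611937e-01,  1.53499474e+00, -1.79049910e-06,
        1.34800113e+00, -2.02784476e-01]), 'joint_velocities': array([-0.00133282,  0.00056611,  0.00052317, -0.00134614,  0.00136444,
        0.00151753]), 'effort': array([ 1.13261742e-04, -4.37191772e+01, -2.84302104e+01,  7.18902354e-02,
        3.11862642e-02,  8.46813009e-06]), 'ee_pos': array([5.50006613e+02, 2.72653152e-02, 2.18648425e+02]), 'ee_rot': array([-2.22143829e+00, -2.22142812e+00,  1.53842241e-05]), 'wrist_force': array([ 0.40671709,  0.21775594, -0.53151432]), 'wrist_torque': array([ 0.00686357, -0.02600516,  0.02926428]), 'opening': 92.79562956257071}
```

```bash
cat >> h.py <<'E'
def wproj(p,st,X):
    "world point -> fisheye pixel"
    Rt=R.from_rotvec(st['ee_rot']).as_matrix(); t=Rt.T@(np.array(X)-st['ee_pos'])
    M=np.linalg.inv(np.array(p['tool_from_camera'])); c=M[:3,:3]@t+M[:3,3]
    th=np.arctan2(np.hypot(c[0],c[1]),c[2]); ph=np.arctan2(c[1],c[0]); return p['cx']+f(p)*th*np.cos(ph),p['cy']+f(p)*th*np.sin(ph)
def wray(p,st,u,v):
    r=np.hypot(u-p['cx'],v-p['cy']);th=r/f(p);ph=np.arctan2(v-p['cy'],u-p['cx'])
    M=np.array(p['tool_from_camera']);Rt=R.from_rotvec(st['ee_rot']).as_matrix()
    d=Rt@M[:3,:3]@np.array([np.sin(th)*np.cos(ph),np.sin(th)*np.sin(ph),np.cos(th)]);o=st['ee_pos']+Rt@M[:3,3]
    return o,d
def wz(p,st,u,v,z):
    o,d=wray(p,st,u,v);return o+d*(z-o[2])/d[2]
def W(c,X):
    a=c[2];return np.array([c[0]+np.cos(a)*X[0]-np.sin(a)*X[1],c[1]+np.sin(a)*X[0]+np.cos(a)*X[1],X[2]])
E
python3 - <<'E'
from h import *
c=np.load('c.npy');c[2]+=4*np.pi
st=bot.read_state();p=capture('wrist');save(p,'w1')
print(np.array(p['tool_from_camera']).round(2))
im=p['pixels'][:,:,::-1].copy()
for X in [(-160-c[3],60,127),(-160-c[3],-60,127),(-125,180,165),(-125,-180,165),(-c[4],-110,281),(-c[4],-110,188)]:
    q=wproj(p,st,W(c,X));cv2.circle(im,tuple(int(round(v)) for v in q),3,(0,0,255),1)
cv2.imwrite('pics/w1m.png',cv2.resize(im,None,fx=1.5,fy=1.5))
E
```

```text
[[   0.     -0.96   -0.28   78.54]
 [   1.      0.      0.      0.22]
 [   0.     -0.28    0.96 -166.04]
 [   0.      0.      0.      1.  ]]
```

View pics/w1m.png

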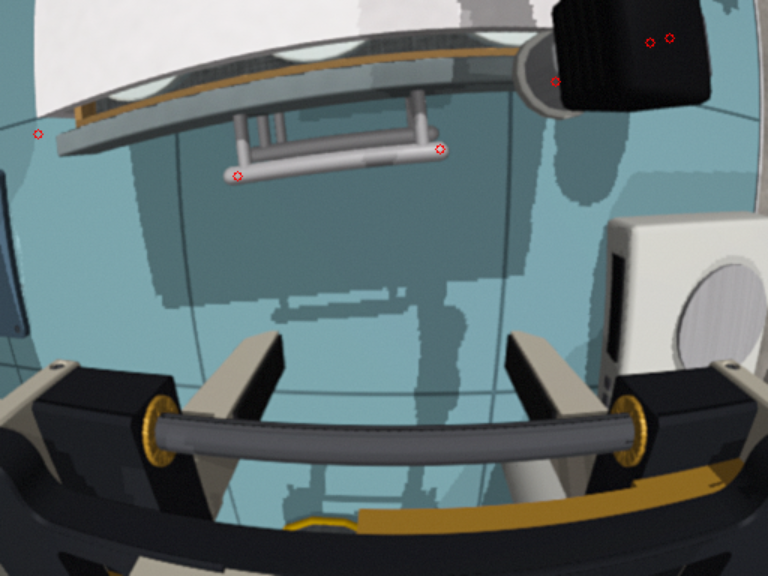

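The wrist view shows the handle bar from (229,176) to (443,150) in the 1.5x picture, i.e. about 1–2 mm from the prediction. The head is at top right, and I'll measure it later from closer. Now I work out the hook move: closed fingers into the gap behind the bar, at cabinet y ≈ +30 to stay clear of the head.

```bash
python3 - <<'E'
from h import *
import cv2
st=bot.read_state();p=capture('wrist')
A=wz(p,st,226/1.5,176.5/1.5,127);B=wz(p,st,446/1.5,150/1.5,127)
print(A,B,np.linalg.norm(A-B));
u=(A-B)/np.linalg.norm(A-B);yaw=np.arctan2(-u[0],u[1]);print('yaw',yaw,np.degrees(yaw)-90)
xh=np.array([np.cos(yaw),np.sin(yaw),0]);yh=np.array([-xh[1],xh[0],0])
m=(A+B)/2;print('mid',m)
t=m+yh*25+xh*20; print('hook',t)
d=t-st['ee_pos'];a=np.radians(-(np.degrees(yaw)-90))
Rt=R.from_rotvec(st['ee_rot'])*R.from_euler('z',a)
print('tool axes after turn',Rt.as_matrix().round(3));print('shift in turned tool',Rt.inv().apply(d).round(1))
np.save('h1.npy',np.array([*m,yaw]))
c=np.load('c.npy');print(c[2]+4*np.pi)
E
```

```text
[449.29672327  68.56907391 127.        ] [579.94276513  81.27573922 127.        ] 131.26251406000725
yaw 1.6677516156274599 5.555128851577763
mid [514.6197442   74.92240656 127.        ]
hook [487.80108711  92.40839044 127.        ]
tool axes after turn [[-0.097  0.995  0.   ]
 [ 0.995  0.097 -0.   ]
 [-0.     0.    -1.   ]]
shift in turned tool [ 98.  -53.   91.7]
1.6838978229172668
```

>>> {"name": "carry_out", "arguments": {"series": [[[0, 0, 0], -5.8, 1], [[3.3, -1.8, 0], 0, 1], [[3.3, -1.8, 0], 0, 1], [[3.2, -1.7, 0], 0, 1], [[0, 0, 0], 0, 1], [[0, 0, 2], 0, 1], [[0, 0, 0], 0, 1], [[0, 0, 0], 0, 1]]}}

```text
t: 2.9
ee_pos: [488.0, 91.6, 199.0]
ee_rot: [2.107, 2.33, 0.0]
wrist_force: [-1.1, -0.1, -0.3]
opening: 17.4
```

```bash
python3 - <<'E'
from h import *
st=bot.read_state();p=capture('wrist');save(p,'w2');print(st['ee_pos'],st['wrist_force'],st['opening'])
im=p['pixels'][:,:,::-1].copy()
q=wproj(p,st,[*st['ee_pos'][:2],127]);print(q);cv2.circle(im,tuple(int(round(v)) for v in q),3,(0,0,255),1)
cv2.imwrite('pics/w2m.png',cv2.resize(im,None,fx=1.5,fy=1.5))
E
```

```text
[487.97263988  91.62954085 199.0356628 ] [-1.10132211 -0.08941242 -0.28465993] 17.369653076498896
(np.float64(262.4240071860755), np.float64(197.4395737045018))
```

View pics/w2m.png

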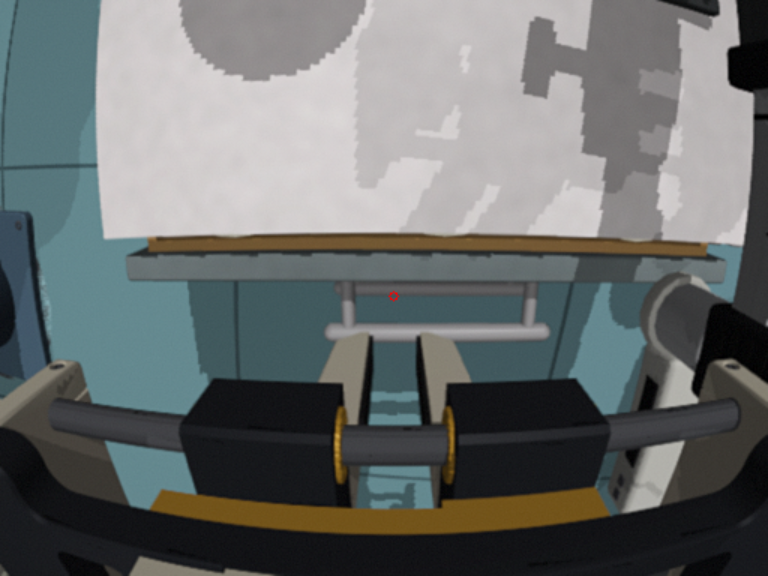

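The wrist view shows the fingers aligned with the cabinet. The target mark (393,296) lies between bar (row 331) and drawer front, but close to the left post (348), so I shift 6 mm right and go down.

>>> {"name": "carry_out", "arguments": {"series": [[[0, 0.6, 0], 0, 1], [[0, 0, 3], 0, 1], [[0, 0, 2], 0, 1], [[0, 0, 2], 0, 1], [[0, 0, 2], 0, 1], [[0, 0, 0], 0, 1]]}}

```text
t: 3.7
ee_pos: [492.8, 92.7, 107.7]
ee_rot: [-2.105, -2.329, 0.003]
wrist_force: [0.0, 0.6, -0.1]
opening: 0.6
```

>>> {"name": "carry_out", "arguments": {"series": [[[-1, 0, 0], 0, 1], [[-2.5, 0, 0], 0, 1], [[-3, 0, 0], 0, 1], [[-3, 0, 0], 0, 1], [[-3, 0, 0], 0, 1], [[-1.5, 0, 0], 0, 1], [[-0.7, 0, 0], 0, 1], [[0, 0, 0], 0, 1]]}}

```text
t: 4.7
ee_pos: [508.4, -53.6, 109.0]
ee_rot: [2.106, 2.33, 0.0]
wrist_force: [-0.3, -0.0, -0.4]
opening: 1.0
```

```bash
python3 - <<'E'
from h import *
st=bot.read_state();p=capture('wrist');save(p,'w3');print(st['ee_pos'],st['wrist_force'])
s=capture('scene');save(s,'s3')
im=np.hstack([cv2.resize(p['pixels'],(512,384))[:,:,::-1],cv2.resize(s['pixels'][120:260,270:380],(288,384))[:,:,::-1]])
cv2.imwrite('pics/w3m.png',im)
E
```

```text
[508.41136296 -53.63257608 108.96494514] [-0.29569023 -0.02862433 -0.40713248]
```

View pics/w3m.png

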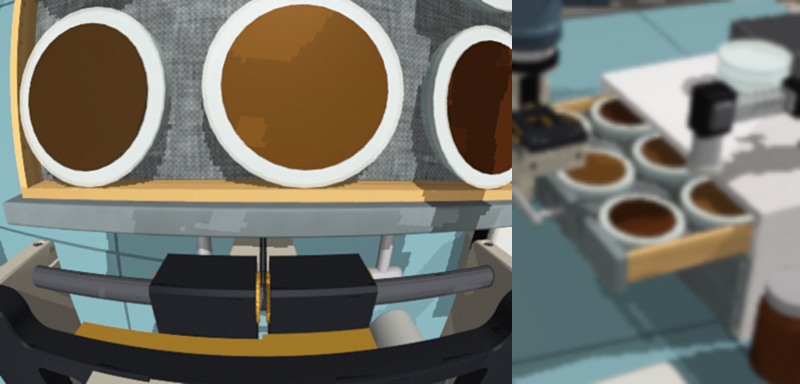

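The drawer is following the hook, with both dish rows showing in the scene crop. I continue gently to the stop.

>>> {"name": "carry_out", "arguments": {"series": [[[-0.4, 0, 0], 0, 1], [[-0.4, 0, 0], 0, 1], [[-0.2, 0, 0], 0, 1]]}}

```text
t: 5.18
ee_pos: [509.1, -63.4, 108.6]
ee_rot: [-2.106, -2.331, 0.0]
wrist_force: [-1.2, 0.6, 1.1]
opening: 0.3
```

>>> {"name": "carry_out", "arguments": {"series": [[[-0.3, 0, 0], 0, 1], [[-0.2, 0, 0], 0, 1], [[-0.1, 0, 0], 0, 1]]}}

```text
t: 5.55
ee_pos: [509.7, -69.5, 108.6]
ee_rot: [-2.106, -2.331, 0.0]
wrist_force: [0.5, 0.7, -0.2]
opening: 0.4
```

>>> {"name": "carry_out", "arguments": {"series": [[[-0.3, 0, 0], 0, 1], [[-0.2, 0, 0], 0, 1], [[0, 0, 0], 0, 1]]}}

```text
t: 5.92
ee_pos: [510.0, -72.4, 108.6]
ee_rot: [-2.105, -2.328, -0.004]
wrist_force: [0.1, 8.3, 1.8]
opening: 0.6
```

The stop is felt (8 N). I back off the bar, lift, and go above and in front of the head.

>>> {"name": "carry_out", "arguments": {"series": [[[0.7, 0, 0], 0, 1], [[0, 0, -5], 0, 1], [[0, 0, -6], 0, 1], [[0, 0, -6], 0, -1], [[0, 0, -5], 0, -1], [[4, 4, 0], 0, -1], [[4, 4.2, 0], 0, -1], [[4, 4.2, 0], 0, -1]]}}

```text
t: 6.92
ee_pos: [622.2, 65.3, 329.2]
ee_rot: [2.106, 2.328, 0.001]
wrist_force: [0.8, -0.4, 0.7]
opening: 45.8
```

```bash
python3 - <<'E'
from h import *
st=bot.read_state();print(np.abs(st['joint_velocities']).max())
st=bot.read_state();p=capture('wrist')
st=bot.read_state();p=capture('wrist');save(p,'w4');print(st['ee_pos'],st['ee_rot'],st['wrist_force'],st['opening'])
for q in ('camera_head','lock_button','boom'):
  for r in regions_of(p,q)[:2]: print(q,r['score'],r['bbox'])
s=capture('scene')
im=np.hstack([p['pixels'][:,:,::-1],cv2.resize(s['pixels'][120:260,270:380],(288,384))[:,:,::-1]])
cv2.imwrite('pics/w4m.png',im)
E
```

```text
0.8941523560738999
[625.1946272   71.11423591 327.05070978] [-2.10201983 -2.33337475 -0.00596248] [0.61677903 1.66677308 0.3210653 ] 50.01681859025441
lock_button 0.69 [240.2, 19.1, 298.3, 173.3]
lock_button 0.66 [284.0, 128.9, 298.0, 162.4]
boom 0.65 [241.8, 17.8, 298.8, 173.5]
```

View pics/w4m.png

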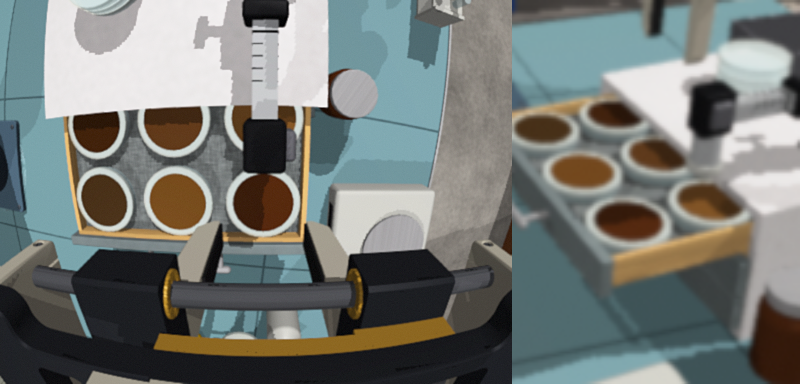

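The drawer is fully out with all six dishes seen. The head block is at wrist px (264,146), the button on its right at (291,146), the collar edge around row 26 and a long line near row 60. I'll enlarge it.

```bash
python3 - <<'E'
from h import *
st=bot.read_state();p=capture('wrist');save(p,'w5');np.save('st5.npy',st,allow_pickle=True);print(st['ee_pos'])
im=p['pixels'][0:190,220:320,::-1];cv2.imwrite('pics/w5m.png',cv2.resize(im,None,fx=3.15,fy=3.15,interpolation=cv2.INTER_CUBIC))
E
```

```text
[620.44008919  63.69237694 328.67035858]
```

View pics/w5m.png

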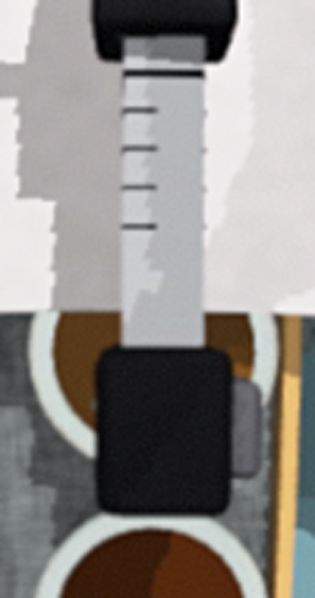

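Line ticks sit at crop rows 226, 187, 148, 110 and 73 (the 50 mm line), and the tube meets the collar at row 36. So the boom reads ≈ 60 mm, which fits the 10 mm rack. Next I compute the block centre.

```bash
python3 - <<'E'
from h import *
st=np.load('st5.npy',allow_pickle=True).item();s=bot.read_state();print(s['ee_pos']-st['ee_pos'])
p=capture('wrist');k=3.15
P=lambda x,y,z:wz(p,st,220+x/k,y/k,z).round(1)
print('f',f(p),'top corners',P(97,348,281),P(230,348,281),P(97,515,281),P(230,515,281))
print('btn outer z258',P(262,425,258), 'tick50',P(122,73,260),P(205,73,260),'tick10',P(122,226,260),'edge',P(163,36,260),'tube at block',P(122,346,260),P(205,346,260))
print('block back bottom',P(163,348,262),'left',P(97,430,281),P(230,430,281))
th=0.102;X=R.from_rotvec(st['ee_rot']).as_matrix();print(X.round(4))
E
```

```text
[-0.07534293 -0.26459374  0.33040726]
f 297.3186396354542 top corners [604.8 135.4 281. ] [634.7 138.6 281. ] [608.5  96.9 281. ] [639.4 100.1 281. ]
btn outer z258 [647.5 119.7 258. ] tick50 [603.1 205.5 260. ] [623.5 207.8 260. ] tick10 [607.2 165.9 260. ] edge [612.2 216.5 260. ] tube at block [610.2 135.9 260. ] [630.7 138.1 260. ]
block back bottom [620.3 136.5 262. ] left [606.6 116.7 281. ] [636.9 119.9 281. ]
[[-1.005e-01  9.949e-01 -2.000e-04]
 [ 9.949e-01  1.005e-01 -8.000e-04]
 [-8.000e-04 -3.000e-04 -1.000e+00]]
```

>>> {"name": "carry_out", "arguments": {"series": [[[2.7, 0.4, 0], 0, -1], [[2.65, 0.4, 0], 0, -1], [[0, 0, 0], 0, -1], [[0, 0, 3], 0, -1], [[0, 0, 3], 0, -1], [[0, 0, 2], 0, -1], [[0, 0, 1.1], 0, -1], [[0, 0, 0], 0, -1]]}}

```text
t: 8.32
ee_pos: [623.1, 117.6, 237.4]
ee_rot: [-2.107, -2.33, 0.001]
wrist_force: [0.9, -0.0, 0.8]
opening: 93.4
```

>>> {"name": "carry_out", "arguments": {"series": [[[0, 0, 0], 0, 1], [[0, 0, 0], 0, 1], [[0, 0, 0], 0, 1], [[0, 0, 0], 0, 1], [[0, 0, 0], 0, 1], [[0, 0, 0], 0, 1], [[0, 0, 0], 0, 1], [[0, 0, 0], 0, 1]]}}

```text
t: 9.32
ee_pos: [622.4, 119.0, 237.6]
ee_rot: [-2.105, -2.33, 0.001]
wrist_force: [-5.5, 1.8, 1.4]
opening: 33.9
```

The opening of 33.9 mm means the button is fully in. I draw out smoothly by 9.1 cm.

>>> {"name": "carry_out", "arguments": {"series": [[[-0.8, 0, 0], 0, 1], [[-1.6, 0, 0], 0, 1], [[-2, 0, 0], 0, 1], [[-2, 0, 0], 0, 1], [[-1.6, 0, 0], 0, 1], [[-0.8, 0, 0], 0, 1], [[-0.3, 0, 0], 0, 1], [[0, 0, 0], 0, 1]]}}

```text
t: 10.32
ee_pos: [631.1, 28.2, 237.6]
ee_rot: [-2.105, -2.329, 0.002]
wrist_force: [-7.1, 1.7, 1.7]
opening: 33.3
```

```bash
python3 - <<'E'
from h import *
for i in range(3): st=bot.read_state();p=capture('wrist')
save(p,'w6');np.save('st6.npy',st,allow_pickle=True);print(st['t'],st['ee_pos'],st['wrist_force'],st['opening'])
im=np.hstack([cv2.resize(p['pixels'][0:190,200:320,::-1],None,fx=3.1,fy=3.1,interpolation=cv2.INTER_CUBIC),cv2.resize(capture('scene')['pixels'][120:260,270:370,::-1],(421,589),interpolation=2)])
cv2.imwrite('pics/w6m.png',im)
E
```

```text
10.425 [631.10396288  28.37151105 237.55521183] [-6.691343    1.66814819  2.41900948] 34.08739252044146
```

View pics/w6m.png

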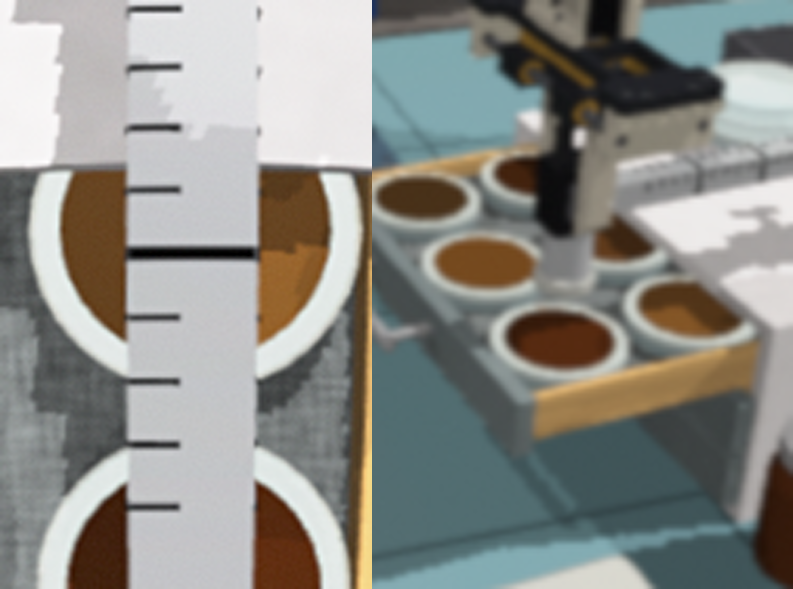

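The boom is out, with the 50 mm line at crop row 253 and the collar beyond the wrist view. The drawer is still open. I compute the travel from the tick positions.

```bash
python3 - <<'E'
from h import *
s5=np.load('st5.npy',allow_pickle=True).item();s6=np.load('st6.npy',allow_pickle=True).item();p=capture('wrist')
n=np.array([-.1005,.995,0])
a=[(163,226,10),(163,187,20),(163,148,30),(163,110,40),(163,73,50)]
A=[wz(p,s5,220+x/3.15,y/3.15,260)@n-m for x,y,m in a]
b=[(192,508,10),(192,445,20),(192,382,30),(192,318,40),(192,253,50),(192,190,60),(192,128,70),(192,67,80)]
B=[wz(p,s6,200+x/3.1,y/3.1,260)@n-m for x,y,m in b]
e=wz(p,s5,220+163/3.15,36/3.15,260)@n
print(np.round(A,1),np.round(B,1),'boom before',e-np.mean(A),'after',e-np.mean(B), e-np.array(A[-1]), 'tcp travel from prior grip', (np.array([622.4,119.0,0])-s6['ee_pos'])@n)
# bar/tcp head
st=bot.read_state();print(st['ee_pos'],st['t'])
s=capture('scene');save(s,'s7')
# predicted pixel of axis points on tube top: line 150 and collar edge from TCP
g=np.array([st['ee_pos'][0]-.5,st['ee_pos'][1],0])
for L in (50,100,140,150):
  X=g+n*(40+L);X[2]=260;print(L,proj(s,X))
im=cv2.resize(s['pixels'][130:180,340:410,::-1],(770,550),interpolation=cv2.INTER_CUBIC);cv2.imwrite('pics/s7.png',im)
E
```

```text
[94.1 94.  94.  94.  93.9] [3.3 3.5 3.4 3.4 3.5 3.5 3.4 3.5] boom before 59.946961683472736 after 150.4975284174228 60.0809589858483 tcp travel from prior grip 91.05009477826336
[631.09895857  28.4387912  237.56663968] 10.575
50 (np.float64(346.30126506132757), np.float64(158.4447756128505))
100 (np.float64(361.4127396991428), np.float64(155.46376816199498))
140 (np.float64(373.1639958247938), np.float64(153.14562364552168))
150 (np.float64(376.0563292016533), np.float64(152.57505938535346))
```

View pics/s7.png

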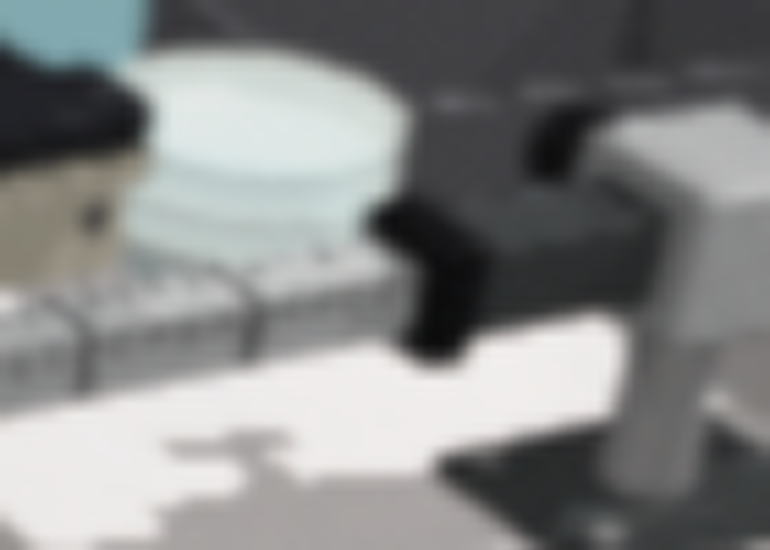

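The scene crop shows long lines at x≈70 and 240, and the collar edge at ≈400 where the third line is due. That agrees with the wrist measure of 150.5 mm. I hold briefly, then hand in.

>>> {"name": "carry_out", "arguments": {"series": [[[0, 0, 0], 0, 1], [[0, 0, 0], 0, 1], [[0, 0, 0], 0, 1]]}}

```text
t: 11.0
ee_pos: [631.1, 28.5, 237.6]
ee_rot: [-2.104, -2.329, 0.003]
wrist_force: [-7.2, 1.4, 1.9]
opening: 33.4
```

```bash
python3 -c "
from h import *
s=bot.read_state();print(s['t'],s['ee_pos'],s['wrist_force'],s['opening']);print(bot.hand_in())"
```

```text
11.0 [631.06851779  28.49401359 237.5574581 ] [-7.17225394  1.41584356  1.89485138] 33.43522883125645
the job is handed in; nothing more can be done
None
```

The top drawer is fully open, and the boom is held at its third long line with the grip squeezed. The job was handed in at 11.0 s. No verdict is reported, so these are my own checks.

- **Drawer:** I pulled it with the closed fingers hooked behind the handle bar until the stop pushed back with about 8 N. The later pictures still show it open.
- **Grip and lock button:** the fingers read about 33.4–34 mm open, which is the 32 mm block plus a fully pressed button. The sideways force at the wrist stayed at about 7 N.
- **Boom:** it read about 60 mm at the start. After I drew it out 91 mm, tick lines in the wrist view put it at about 150.5 mm, and the fingers' travel gives about 149.6 mm. The collar is outside the wrist view at that point. The scene camera shows its edge where the third line is due, to roughly 3 mm.
- **Stillness:** the arm's position was steady to about 0.1 mm over the last readings.
- **Not measured:** I did not check the camera's offset from the front dish directly; it follows from the drawer at its stop and the boom at 150 mm. I also did not measure the other items on the bench, but felt no unexpected contact.

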